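# Fetch the welding magnet from behind the spray cans

### The job

The welding magnet stands behind three spray cans: first move all three cans, upright, into the grey tray, leaving the magnet where it is, and only then take the magnet and set it flat inside the white chalk outline on the job plate, its long side along the outline's. While the magnet is being moved the cans stay in the tray; after that stand each can back upright in the middle of the pad of its own colour. Set things down rather than dropping them, tip no can over, and leave the stack of grinding discs alone.

Things in the scene. Friction and masses are not known exactly. Their poses are not given: they have to be found in the camera images.
- can_red: Small red spray-paint can, loose, about 0.16 kg, standing upright on the red pad at the start. Body 48 mm diameter up to z = 90 mm, bare aluminium shoulder 90 to 100 mm, red cylindrical cap 32 mm diameter from 100 to 132 mm (the top), good to grip. Origin: centre of its underside, z up the can; its yaw means nothing.
- can_blue: Small blue spray-paint can, loose, about 0.16 kg, standing upright on the blue pad at the start. Body 48 mm diameter up to z = 90 mm, bare aluminium shoulder 90 to 100 mm, blue cylindrical cap 32 mm diameter from 100 to 132 mm (the top), good to grip. Origin: centre of its underside, z up the can; its yaw means nothing.
- can_yellow: Small yellow spray-paint can, loose, about 0.16 kg, standing upright on the yellow pad at the start. Body 48 mm diameter up to z = 90 mm, bare aluminium shoulder 90 to 100 mm, yellow cylindrical cap 32 mm diameter from 100 to 132 mm (the top), good to grip. Origin: centre of its underside, z up the can; its yaw means nothing.
- pad_red: Flat round red pad fixed to the bench, 62 mm diameter, 3 mm thick: the home of the red can. Origin: centre of its underside, on the bench. The three pads lie close together round the near side of the magnet, centres about 66 mm from it and about 71 mm or more apart; which colour lies where changes.
- pad_blue: Flat round blue pad fixed to the bench, 62 mm diameter, 3 mm thick: the home of the blue can. Origin: centre of its underside, on the bench. The three pads lie close together round the near side of the magnet, centres about 66 mm from it and about 71 mm or more apart; which colour lies where changes.
- pad_yellow: Flat round yellow pad fixed to the bench, 62 mm diameter, 3 mm thick: the home of the yellow can. Origin: centre of its underside, on the bench. The three pads lie close together round the near side of the magnet, centres about 66 mm from it and about 71 mm or more apart; which colour lies where changes.
- magnet: Switchable welding magnet, loose, about 0.42 kg: an orange block 64 mm (its x) by 36 mm (its y) by 34 mm high with a steel sole, and on top a round black knob 26 mm in diameter and 10 mm high. It stands flat on the bench behind the three cans, its -x end towards the middle one; the others stand either side of that end. Origin: centre of its underside, z up. Grip it across the 36 mm.
- tray: Low grey open tray fixed on the bench on one side (left or right), 270 mm (its x) by 110 mm (its y), walls 4 mm thick and 22 mm high, inner floor 4 mm above the bench, inside 262 by 102 mm: the side area, with room for three cans in a row along its x. Origin: centre of its underside.
- job: Fixed dark steel plate 160 x 160 x 8 mm high, left or right of the cans, across from the tray, with a white chalk outline in its middle: 88 x 60 mm outside, lines 4 mm wide, long side along x (inside 80 x 52 mm). Bright square tubes 25 x 25 mm lie on it along its +x and +y edges, tops 33 mm above the bench, inner faces 55 mm from the centre. Origin: the outline's centre at the plate's underside.
- discs: Stack of three used brown grinding discs, 100 mm diameter, 19 mm high, loose on the bench between the robot and the cans. Not to be disturbed. Origin: centre of its underside.
There are look-alikes about, which are no part of the job. There is more than one size of the can_yellow; the job needs the larger. Several things have the shape of the magnet; the one meant has the colours described above.

How it is judged (in metres and radians):
On the way, in this order (a step that is already met when the one before it is completed fails the run):
1. all three cans stand upright and released in the tray, the magnet still within 15 mm of where it started (x of can_red in the frame of tray between -0.115 and 0.115 m and y of can_red in the frame of tray between -0.035 and 0.035 m and z of each of can_red, can_blue, can_yellow in the frame of tray below 0.012 m and angle between each of can_red, can_blue, can_yellow's own z axis and vertical below 0.1 rad and x of can_blue in the frame of tray between -0.115 and 0.115 m and y of can_blue in the frame of tray between -0.035 and 0.035 m and x of can_yellow in the frame of tray between -0.115 and 0.115 m and y of can_yellow in the frame of tray between -0.035 and 0.035 m and contact force between the fingers and can_red below 0.1 N and linear speed of each of can_red, can_blue, can_yellow below 0.02 m/s and contact force between the fingers and can_blue below 0.1 N and contact force between the fingers and can_yellow below 0.1 N and distance of magnet from where it was at the start of the episode below 0.015 m), for 0.2 s.
2. the magnet lies released inside the chalk outline while all three cans still stand in the tray (horizontal distance between magnet and job below 0.012 m and angle between the x axis of magnet and the x axis of job, either way round below 0.28 rad and angle between each of magnet, can_red, can_blue, can_yellow's own z axis and vertical below 0.1 rad and height (world z) of magnet below 0.013 m and contact force between the fingers and magnet below 0.1 N and linear speed of magnet below 0.02 m/s and x of can_red in the frame of tray between -0.115 and 0.115 m and y of can_red in the frame of tray between -0.035 and 0.035 m and z of each of can_red, can_blue, can_yellow in the frame of tray below 0.012 m and x of can_blue in the frame of tray between -0.115 and 0.115 m and y of can_blue in the frame of tray between -0.035 and 0.035 m and x of can_yellow in the frame of tray between -0.115 and 0.115 m and y of can_yellow in the frame of tray between -0.035 and 0.035 m), for 0.2 s.
At the end, for the whole second after the job is handed in: The magnet lies flat on the job plate, its centre within 12 mm of the outline's centre and its long axis within 0.28 rad of the outline's, either way round; each can stands upright on the pad of its own colour, within 12 mm of its centre; everything released and at rest (horizontal distance between magnet and job below 0.012 m and angle between the x axis of magnet and the x axis of job, either way round below 0.28 rad and angle between each of magnet, can_red, can_blue, can_yellow's own z axis and vertical below 0.1 rad and height (world z) of magnet below 0.013 m and contact force between the fingers and magnet below 0.1 N and linear speed of each of magnet, can_red, can_blue, can_yellow below 0.02 m/s and horizontal distance between can_red and pad_red below 0.012 m and height (world z) of each of can_red, can_blue, can_yellow below 0.008 m and contact force between the fingers and can_red below 0.1 N and horizontal distance between can_blue and pad_blue below 0.012 m and contact force between the fingers and can_blue below 0.1 N and horizontal distance between can_yellow and pad_yellow below 0.012 m and contact force between the fingers and can_yellow below 0.1 N); the robot touches nothing.
It fails at once if a can is tipped over (more than 0.6 rad) (angle between any of can_red, can_blue, can_yellow's own z axis and vertical above 0.6 rad).
It fails at once if a can or the magnet is dropped or thrown (faster than 0.7 m/s while not held) ((linear speed of can_red above 0.7 m/s and contact force between the fingers and can_red below 0.1 N) or (linear speed of can_blue above 0.7 m/s and contact force between the fingers and can_blue below 0.1 N) or (linear speed of can_yellow above 0.7 m/s and contact force between the fingers and can_yellow below 0.1 N) or (linear speed of magnet above 0.7 m/s and contact force between the fingers and magnet below 0.1 N)).
It fails at once if the stack of grinding discs is shifted by more than 15 mm (distance of discs from where it was at the start of the episode above 0.015 m).
It also fails if it takes over 138 s, if anything falls off the work surface, if the arm or the gripper's body presses on something with over 40 N, if the wrist force passes 120 N, or if a joint passes its speed limit or range.

### The arm

A 6-joint arm with a two-finger parallel gripper is mounted at the origin on the work surface. World frame = base frame: x ahead of the robot, y to its left, z up, the work surface at z = 0. Lengths are in mm, angles in rad, forces in N, time in s.
With the tool pointing down it reaches from about 350 to 925 mm from the base axis. Payload 6.4 kg.
Tool frame: the origin (TCP) lies between the finger pads; the fingertips stand 11 mm ahead of it and the grasp point (between the pads) lies 8 mm behind it; z points along the fingers, y is the line along which they close (so a half turn about z gives the same grasp; the last joint's range is limited). The gripper opens to 94 mm and grips with 3 to 60 N. Pads are 16 mm wide; open, the fingers measure 119 mm over their backs; the gripper's body (75 mm by 177 mm) begins 78 mm behind the grasp point.
Start: joints at [-1.291, 0.245, 1.558, -0, 1.339, -0.174], TCP at [284.956, -584.221, 216.455] pointing down, gripper open.
Joint ranges: [-3.13, 3.13], [-1.02, 2.26], [0.13, 2.54], [-0.95, 4.09], [0.21, 2.88], [-2.74, 2.74]. Speed limits (rad/s): [2.57, 2.57, 3.14, 3.14, 3.14, 3.14].

### API

Orientations are given as a 3x3 rotation matrix whose columns are the frame's x, y, z axes.
In Python, from plant import get_state, capture, sign_off gives the robot as it stands.
- The arm moves only by the tool send_rows, never from a script. Its argument "motion" is a list of rows, each a list of 7 numbers: the shift along the tool's x, y, z in mm, then the turn, a rotation vector about the tool's x, y, z in degrees, then the opening, from -1 (shut) to 1 (fully open). In form: [[x, y, z, rx, ry, rz, jaw], ...]. A call has 1 to 10 rows; each row is the pose to reach, as a shift and turn from the pose commanded when the call began, along the tool's axes at that moment; what a row does not reach only later rows make up. A row lasts 1/8 s, in which the tool goes at most 62.5 mm and 10.7 degrees, less where a joint would pass 70% of its speed; a pose out of reach is approached as far as the arm can. A call with a gripper value outside its range is refused whole. The fingers move at their own pace and stop on an object; "force" is the grip in N (left out, the last holds). Time passes only in rows, so rows that repeat a pose let the fingers close. It gives the time, the measured TCP pose, the force, the opening and the grip force at its end, in the units of the state.
- get_state(): the state, without advancing time (a new reading comes with each control period).
- capture(name): name is "side" or "top" or "wrist"; returns a dict with "img" (384x512x3 uint8, red, green, blue), "z_map" (384x512 float32, mm along the optical axis (not along the pixel's ray), 0 where there is no reading), "fx", "fy", "cx", "cy" (pixels), "R" (3x3) and "t" (3): a world point X has camera coordinates R X + t; the wrist camera has in their place "mount" (4x4, takes a point from camera to tool coordinates, whose origin is the TCP and whose axes are the flange's). Camera axes: x right, y down, z forward; pixel columns grow to the right and rows downward; lengths in mm; the calibration is good to about 2 mm. The wrist camera is an equidistant fisheye: a pixel r from the principal point sees the ray r / f radians off the axis. A picture is of the moment at which its call begins: read the wrist's pose just before it.
- sign_off(): hands the job in; it is judged then, once.
The state is a dict: "clock": time; "qpos": joint angles; "joint_velocities": joint speeds; "joint_torque": joint torques, N m; "eef_pos": TCP position; "ee_rot": TCP orientation; "wrist_force": force on the tool from outside, world axes, zero at the start; "ft_torque": the same for the moment, N m; "width": finger opening in mm; "finger_force": force on a finger pad.
Only numpy, scipy, OpenCV 4.12 (cv2) and the standard library are available. Lean on these libraries where they do the work, as an engineer would, in place of code of your own. Each camera call takes 0.05 s, during which the arm holds its last target. There are 200 camera calls.

## Working session

There is one attempt and no reset: what is moved stays moved. The work goes in short steps, Python scripts to look and compute and a tool call to move; the robot and the scene stay as the last step left them, time stands still between calls to the robot, and variables do not carry over. Pictures are saved under pics/ and viewed, at most 14 in all, crops included, and the job is handed in when it is done.

Besides the shell and the picture viewer there is one more tool, called after "Emit:" as a command line: name --pt "numbers of a row" for each row, then --argument value for the rest. send_rows: Moves the arm, as the interface text tells. Its arguments: {"type":"object","properties":{"motion":{"type":"array","items":{"type":"array","items":{"type":"number"}}},"force":{"type":"number"}},"required":["motion"]}

```bash
mkdir -p pics; ls; python3 - <<'E'
from plant import get_state, capture
import cv2,pickle
s=get_state();print(s)
for n in ("top","side"):
    c=capture(n);pickle.dump(c,open(n+".pkl","wb"));print(n,c["fx"],c["cx"],c["R"],c["t"])
    cv2.imwrite(f"pics/{n}0.png",cv2.resize(c["img"][:,:,::-1],(800,600)))
E
```

```text
pics
{'clock': 0.0, 'qpos': array([-1.29111110e+00,  2.45838076e-01,  1.55899399e+00,  7.96215989e-06,
        1.33869060e+00, -1.74135309e-01]), 'joint_velocities': array([-0.00070669, -0.00029839, -0.00237491,  0.00113462, -0.00071648,
        0.00027418]), 'joint_torque': array([-3.34051911e-04, -4.15832198e+01, -3.14605916e+01,  6.84384420e-02,
        3.31782410e-02, -1.41024293e-04]), 'eef_pos': array([ 284.78708775, -583.65162499,  215.34075734]), 'ee_rot': array([[ 8.98779628e-01,  4.38400393e-01, -5.25337948e-04],
       [ 4.38400574e-01, -8.98777774e-01,  1.85715418e-03],
       [ 3.42015050e-04, -1.89948080e-03, -9.99998137e-01]]), 'wrist_force': array([0.23035083, 0.32781387, 0.38175031]), 'ft_torque': array([-0.00892413,  0.04815222,  0.0029477 ]), 'finger_force': 0.0, 'width': 94.06175153183308}
top 353.2509124248452 254.04990665000494 [[ 0.01583827 -0.99976226 -0.01498554]
 [-0.99622982 -0.01450024 -0.08553299]
 [ 0.08529536  0.01628373 -0.99622264]] [ -4.80513953 573.40286335 858.79242417]
side 436.6017259977365 259.1013195500297 [[ 0.9979571  -0.06363852  0.00563693]
 [-0.04537177 -0.76808234 -0.63874166]
 [ 0.0449782   0.63718102 -0.76940062]] [-578.9908754    52.81807705 1008.59668548]
```

View pics/top0.png

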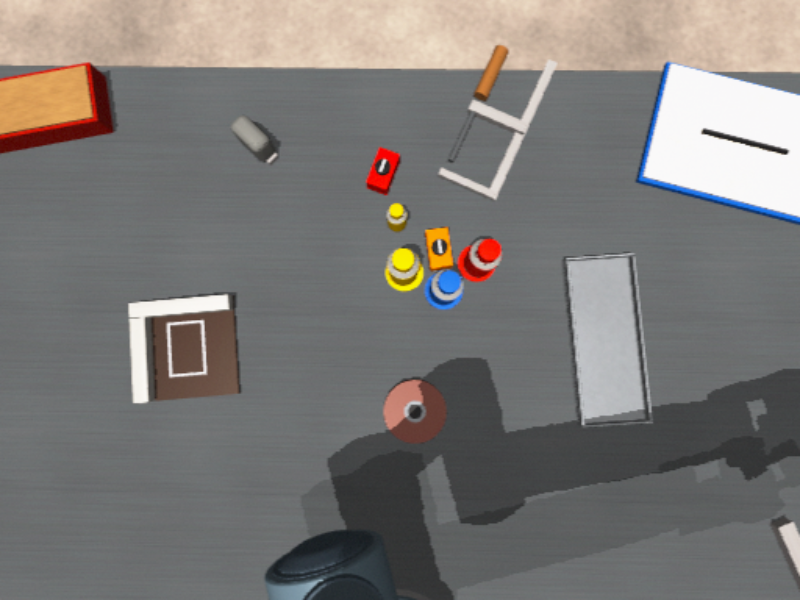

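View pics/side0.png

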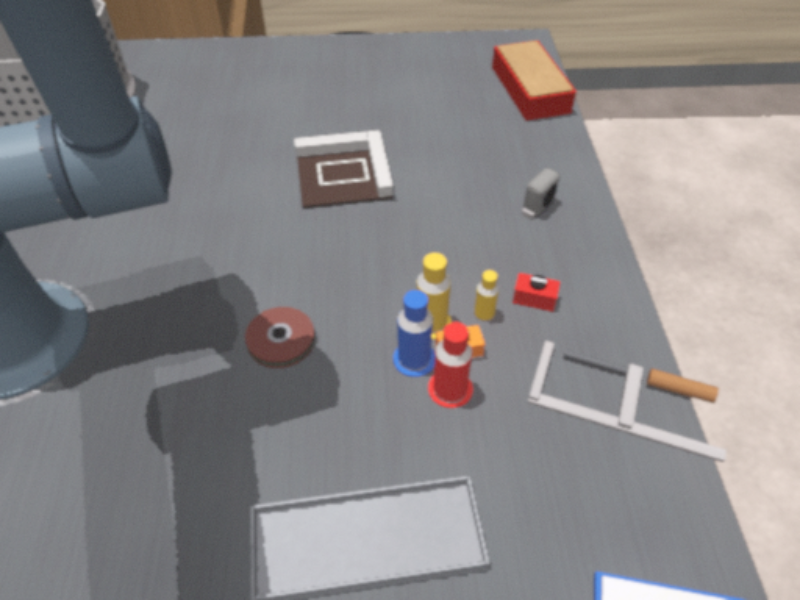

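Top view (800×600 px):
- **Yellow cans:** the large one is at (403,265) on the yellow pad. The small one at (397,215) is off the pad, so it is the look-alike. 
- **Magnet shapes:** orange with a black knob at (438,247), red at (383,170) and grey at (255,138). The orange one fits. 
- **Other cans:** blue (446,285) and red (486,252).
- **Fixtures:** tray (608,340), outline (187,348), discs (414,411).

Next I'll measure and make the confirming crop.

```bash
cat > h.py <<'E'
import numpy as np,cv2
def cloud(c):
    v,u=np.mgrid[0:384,0:512]; z=c["z_map"].astype(float)
    P=np.stack([(u-c["cx"])/c["fx"]*z,(v-c["cy"])/c["fy"]*z,z],-1)
    W=(P-c["t"])@c["R"]; W[z==0]=np.nan
    return W
def hsv(c): return cv2.cvtColor(c["img"],cv2.COLOR_RGB2HSV)
HUE=dict(red=(174,6),blue=(100,125),yellow=(24,36),orange=(9,22))
def cmask(H,col,s=120,v=90):
    a,b=HUE[col]; h=H[...,0]
    return ((h>=a)&(h<=b) if a<b else (h>=a)|(h<=b))&(H[...,1]>s)&(H[...,2]>v)
def sel(W,M,zr,xr,yr):
    m=M&(W[...,2]>zr[0])&(W[...,2]<zr[1])&(W[...,0]>xr[0])&(W[...,0]<xr[1])&(W[...,1]>yr[0])&(W[...,1]<yr[1])
    return W[m]
def rect(P):
    (c,s,a)=cv2.minAreaRect(P[:,:2].astype(np.float32)); return np.round(c,1),np.round(s,1),round(a,1)
def circ(P):
    c,r=cv2.minEnclosingCircle(P[:,:2].astype(np.float32)); return np.round(c,1),round(r,1)
E
python3 - <<'E'
import pickle,cv2,numpy as np
from h import *
c=pickle.load(open("top.pkl","rb"));W=cloud(c);H=hsv(c)
def at(u,v): return np.round(W[int(v/1.5625),int(u/1.5625)],0)
for n,p in dict(y=(403,257),ys=(397,209),b=(448,281),r=(489,248),knob=(434,247),orange=(430,235),discs=(400,411),jobc=(187,348),tray=(608,340),tr0=(633,257),tr1=(647,422),bench=(500,450)).items(): print(n,at(*p))
R=((450,800),(-250,200))
for k in("red","blue","yellow"):
    M=cmask(H,k)
    P=sel(W,M,(120,145),*R); print(k,"cap",len(P),circ(P),P.mean(0).round(1))
    P=sel(W,M,(-6,9),*R)
    if len(P)>5: print(k,"pad",len(P),circ(P))
P=sel(W,cmask(H,"orange"),(26,40),*R);print("mag",len(P),rect(P),P.mean(0).round(1))
wh=(H[...,1]<60)&(H[...,2]>150)
P=sel(W,wh,(2,14),(400,650),(150,420));print("chalk",len(P),rect(P),P.mean(0).round(1))
P=sel(W,np.ones_like(wh),(15,27),(380,750),(-420,-220));print("trayrim",len(P),rect(P),P[:,2].mean())
P=sel(W,np.ones_like(wh),(12,25),(330,470),(-50,120));print("discs",len(P),circ(P))
cv2.imwrite("pics/crop.png",cv2.resize(c["img"][85:215,210:350,::-1],(700,560)//np.array(1),interpolation=cv2.INTER_CUBIC) if 0 else cv2.resize(c["img"][85:205,210:350,::-1],(700,600),interpolation=cv2.INTER_CUBIC))
E
```

```text
y [623.  -3. 134.]
ys [704.   5.  87.]
b [591. -68. 133.]
r [ 638. -124.  133.]
knob [653. -52.  43.]
orange [675. -47.  35.]
discs [394.  -4.  19.]
jobc [490. 346.   9.]
tray [ 513. -337.    6.]
tr0 [ 646. -374.   20.]
tr1 [ 385. -389.   24.]
bench [ 334. -164.    4.]
red cap 173 (array([ 634.9, -127.5]), 15.8) [ 633.9 -126.6  134. ]
red pad 170 (array([705. , -48.6]), 134.9)
blue cap 166 (array([588.6, -71.3]), 15.6) [588.2 -70.6 134.5]
blue pad 121 (array([589.7, -71.4]), 31.3)
yellow cap 161 (array([619.7,  -5.3]), 15.8) [619.1  -5.1 134.7]
yellow pad 135 (array([660.6,   0.7]), 74.2)
mag 284 (array([655. , -62.2]), array([64.4, 35.4]), 8.0) [653.4 -62.   33.8]
chalk 258 (array([488.4, 346.3]), array([89.6, 64.2]), 6.5) [487.3 345.6   8.6]
trayrim 668 (array([ 513.8, -332.9]), array([270. , 111.6]), 4.9) 20.609162969228912
discs 995 (array([394.8, -27.4]), 49.9)
```

View pics/crop.png

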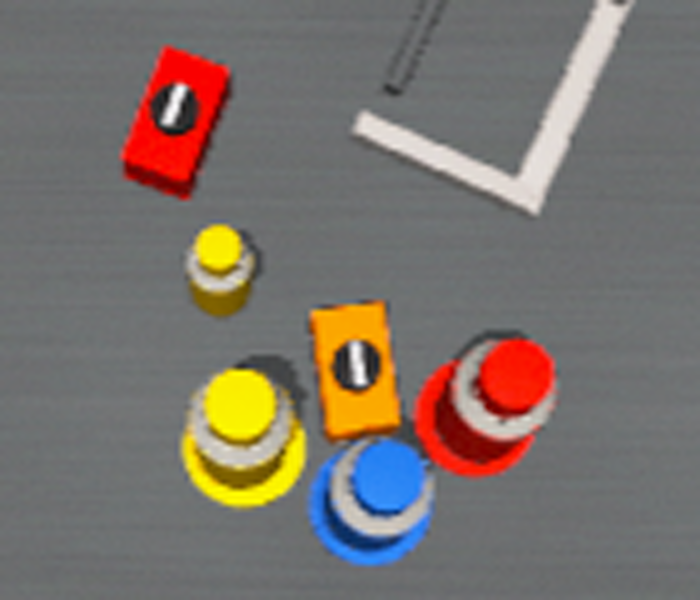

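The crop shows the orange magnet with a black knob at (357,365), between the three cans on their pads. The red block at (175,115) and the small yellow can off its pad at (220,270) are look-alikes. All sizes check out: caps r≈16, magnet 64×35, tray 270×111, discs r≈50. Moving over the red can and squaring the tool to the world axes.

Emit:
send_rows --pt "515 -257 -14 0 0 26 0.2" --pt "515 -257 -14 0 0 26 0.2" --pt "515 -257 -14 0 0 26 0.2" --pt "515 -257 -14 0 0 26 0.2" --pt "515 -257 -14 0 0 26 0.2" --pt "515 -257 -14 0 0 26 0.2" --pt "515 -257 -14 0 0 26 0.2" --pt "515 -257 -14 0 0 26 0.2" --pt "515 -257 -14 0 0 26 0.2" --pt "515 -257 -14 0 0 26 0.2" --force 25

```text
clock: 1.35
eef_pos: [636.3, -124.4, 229.9]
ee_rot: [[1.0, 0.004, -0.001], [0.004, -1.0, 0.001], [-0.001, -0.001, -1.0]]
wrist_force: [-0.3, -1.0, -0.6]
width: 56.9
finger_force: 0.0
```

Emit:
send_rows --pt "0 0 40 0 0 0 0.2" --pt "0 0 80 0 0 0 0.2" --pt "0 0 105 0 0 0 0.2" --pt "0 0 116 0 0 0 0.2" --pt "0 0 116 0 0 0 0.2"

```text
clock: 1.98
eef_pos: [634.7, -128.0, 114.0]
ee_rot: [[1.0, -0.001, -0.001], [-0.001, -1.0, 0.0], [-0.001, -0.0, -1.0]]
wrist_force: [1.1, 0.6, -0.2]
width: 56.3
finger_force: 0.0
```

```bash
python3 - <<'E'
from plant import *
import cv2
from h import *
s=get_state();print(s["eef_pos"].round(1),s["wrist_force"])
c=capture("wrist");cv2.imwrite("pics/w1.png",c["img"][:,:,::-1]);print(c["fx"],c["cx"],c["cy"],c["mount"].round(3))
E
```

```text
[ 634.7 -128.   114. ] [ 1.09811704  0.63783648 -0.17868089]
297.3186396354542 252.45531753953742 189.99747908169527 [[-1.00000e-03 -9.60000e-01 -2.78000e-01  8.22710e+01]
 [ 1.00000e+00 -1.00000e-03  0.00000e+00  6.00000e-03]
 [-0.00000e+00 -2.78000e-01  9.60000e-01 -1.67431e+02]
 [ 0.00000e+00  0.00000e+00  0.00000e+00  1.00000e+00]]
```

View pics/w1.png

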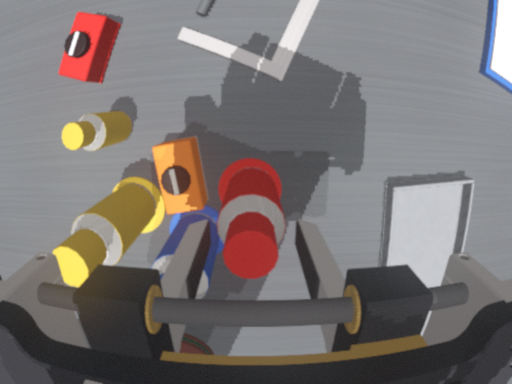

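The wrist view shows the red cap (250,250) centred between the fingers (195 and 310). Closing and lifting.

Emit:
send_rows --pt "0 0 0 0 0 0 -0.6" --pt "0 0 0 0 0 0 -0.6" --pt "0 0 0 0 0 0 -0.6" --pt "0 0 0 0 0 0 -0.6" --pt "0 0 -10 0 0 0 -0.6" --pt "0 0 -30 0 0 0 -0.6" --pt "0 0 -60 0 0 0 -0.6" --pt "-7 30 -75 0 0 0 -0.6" --pt "-18 80 -75 0 0 0 -0.6"

```text
clock: 3.15
eef_pos: [618.6, -207.7, 193.3]
ee_rot: [[1.0, 0.003, 0.005], [0.003, -1.0, -0.002], [0.005, 0.002, -1.0]]
wrist_force: [-0.2, -0.8, -1.6]
width: 31.5
finger_force: 25.0
```

Emit:
send_rows --pt "-11 45 0 0 0 0 -0.6" --pt "-22 90 0 0 0 0 -0.6" --pt "-29 119 0 0 0 0 -0.6" --pt "-29 119 25 0 0 0 -0.6" --pt "-29 119 50 0 0 0 -0.6" --pt "-29 119 65 0 0 0 -0.6" --pt "-29 119 70 0 0 0 -0.6" --pt "-29 119 73 0 0 0 -0.6" --pt "-29 119 73 0 0 0 -0.6"

```text
clock: 4.28
eef_pos: [588.6, -326.7, 117.3]
ee_rot: [[1.0, 0.0, 0.001], [0.0, -1.0, -0.001], [0.001, 0.001, -1.0]]
wrist_force: [-0.1, 0.6, -1.1]
width: 31.8
finger_force: 25.0
```

Emit:
send_rows --pt "0 0 1 0 0 0 -0.6" --pt "0 0 2 0 0 0 -0.6" --pt "0 0 2 0 0 0 -0.6" --pt "0 0 2 0 0 0 0.2" --pt "0 0 2 0 0 0 0.2" --pt "0 0 2 0 0 0 0.2" --pt "0 0 -20 0 0 0 0.2" --pt "0 0 -60 0 0 0 0.2" --pt "0 0 -90 0 0 0 0.2" --pt "0 0 -90 0 0 0 0.2"

```text
clock: 5.52
eef_pos: [590.0, -327.8, 211.4]
ee_rot: [[1.0, 0.0, 0.006], [0.0, -1.0, -0.005], [0.006, 0.005, -1.0]]
wrist_force: [0.3, -0.7, 0.1]
width: 56.4
finger_force: 0.0
```

Emit:
send_rows --pt "0 -60 0 0 0 0 0.2" --pt "0 -120 0 0 0 0 0.2" --pt "0 -180 0 0 0 0 0.2" --pt "0 -235 0 0 0 0 0.2" --pt "0 -255 0 0 0 0 0.2" --pt "0 -255 20 0 0 0 0.2" --pt "0 -255 60 0 0 0 0.2" --pt "0 -255 85 0 0 0 0.2" --pt "0 -255 92 0 0 0 0.2" --pt "0 -255 92 0 0 0 0.2"

```text
clock: 6.78
eef_pos: [587.9, -72.6, 113.7]
ee_rot: [[1.0, -0.001, -0.001], [-0.001, -1.0, 0.0], [-0.001, -0.0, -1.0]]
wrist_force: [0.8, -0.6, 1.0]
width: 56.4
finger_force: 0.0
```

```bash
python3 - <<'E'
from plant import *
from h import *
c=capture("top");W=cloud(c);H=hsv(c);print(get_state()["eef_pos"])
P=sel(W,cmask(H,"red"),(110,150),(380,720),(-450,-200));print(len(P),circ(P) if len(P) else 0,P.mean(0))
P=sel(W,cmask(H,"red"),(-6,9),(590,680),(-175,-80));print("pad",len(P),circ(P))
P=sel(W,cmask(H,"orange"),(26,40),(600,720),(-130,0));print("mag",len(P),rect(P))
E
```

```text
[588.54902119 -72.49256882 114.76953435]
223 (array([ 587.4, -326.4]), 16.0) [ 587.01047897 -323.57586879  132.42786848]
pad 0 (array([0., 0.]), 0.0)
mag 0 (array([0., 0.]), array([0., 0.]), 0.0)
```

Red can stands in its slot. Picking blue.

Emit:
send_rows --pt "0 0 0 0 0 0 -0.6" --pt "0 0 0 0 0 0 -0.6" --pt "0 0 0 0 0 0 -0.6" --pt "0 0 0 0 0 0 -0.6" --pt "0 0 -10 0 0 0 -0.6" --pt "0 0 -30 0 0 0 -0.6" --pt "-6 20 -60 0 0 0 -0.6" --pt "-18 65 -75 0 0 0 -0.6" --pt "-32 112 -75 0 0 0 -0.6"

```text
clock: 7.95
eef_pos: [557.2, -185.0, 193.2]
ee_rot: [[1.0, 0.001, 0.005], [0.001, -1.0, -0.003], [0.005, 0.003, -1.0]]
wrist_force: [0.9, -0.2, -1.5]
width: 31.7
finger_force: 25.0
```

Emit:
send_rows --pt "-14 48 0 0 0 0 -0.6" --pt "-28 98 0 0 0 0 -0.6" --pt "-40 138 0 0 0 0 -0.6" --pt "-43 150 0 0 0 0 -0.6" --pt "-43 150 25 0 0 0 -0.6" --pt "-43 150 50 0 0 0 -0.6" --pt "-43 150 65 0 0 0 -0.6" --pt "-43 150 71 0 0 0 -0.6" --pt "-43 150 74 0 0 0 -0.6" --pt "-43 150 75 0 0 0 -0.6"

```text
clock: 9.2
eef_pos: [513.9, -333.7, 116.1]
ee_rot: [[1.0, 0.0, 0.001], [0.0, -1.0, -0.001], [0.001, 0.001, -1.0]]
wrist_force: [-1.7, 2.9, 6.8]
width: 31.6
finger_force: 25.0
```

Emit:
send_rows --pt "0 0 0 0 0 0 0.2" --pt "0 0 0 0 0 0 0.2" --pt "0 0 0 0 0 0 0.2" --pt "0 0 -25 0 0 0 0.2" --pt "0 0 -65 0 0 0 0.2" --pt "10 -30 -90 0 0 0 0.2" --pt "29 -88 -90 0 0 0 0.2" --pt "48 -147 -90 0 0 0 0.2" --pt "67 -205 -90 0 0 0 0.2" --pt "86 -264 -90 0 0 0 0.2"

```text
clock: 10.45
eef_pos: [599.5, -67.7, 204.6]
ee_rot: [[1.0, -0.0, 0.0], [-0.0, -1.0, -0.0], [0.0, 0.0, -1.0]]
wrist_force: [0.7, 0.1, 0.0]
width: 56.6
finger_force: 0.0
```

Emit:
send_rows --pt "15 -48 0 0 0 0 0.2" --pt "20 -64 0 0 0 0 0.2" --pt "20 -64 10 0 0 0 0.2" --pt "20 -64 50 0 0 0 0.2" --pt "20 -64 80 0 0 0 0.2" --pt "20 -64 90 0 0 0 0.2" --pt "20 -64 90 0 0 0 0.2"

```text
clock: 11.32
eef_pos: [618.8, -6.6, 114.0]
ee_rot: [[1.0, -0.002, -0.001], [-0.002, -1.0, 0.0], [-0.001, -0.0, -1.0]]
wrist_force: [0.1, -0.3, 0.9]
width: 56.4
finger_force: 0.0
```

```bash
python3 - <<'E'
from plant import *
from h import *
print(get_state()["eef_pos"])
c=capture("top");W=cloud(c);H=hsv(c)
for k in("red","blue"):
    P=sel(W,cmask(H,k),(110,150),(380,720),(-450,-200));print(k,len(P),circ(P) if len(P) else 0,P.mean(0))
    P=sel(W,cmask(H,k),(-6,9),(550,680),(-175,-40));print("pad",len(P),circ(P))
c=capture("wrist");cv2.imwrite("pics/w2.png",c["img"][:,:,::-1])
E
```

```text
[618.77335622  -6.59422543 113.97668816]
red 221 (array([ 587.6, -326.7]), 16.2) [ 586.78041854 -323.70457735  132.53738009]
pad 238 (array([ 635.5, -126.1]), 31.1)
blue 204 (array([ 513.9, -332.6]), 16.2) [ 512.75229473 -330.99959184  134.17670175]
pad 93 (array([590.6, -72. ]), 31.3)
```

View pics/w2.png

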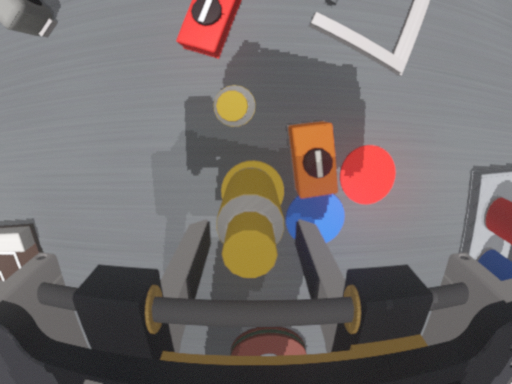

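The wrist view shows the large yellow cap (250,250) between the fingers, the small can clear of it at (233,105), and the magnet untouched at (315,160). Gripping.

Emit:
send_rows --pt "0 0 0 0 0 0 -0.6" --pt "0 0 0 0 0 0 -0.6" --pt "0 0 0 0 0 0 -0.6" --pt "0 0 0 0 0 0 -0.6" --pt "0 0 -10 0 0 0 -0.6" --pt "0 0 -35 0 0 0 -0.6" --pt "-9 17 -65 0 0 0 -0.6" --pt "-31 57 -80 0 0 0 -0.6" --pt "-57 105 -80 0 0 0 -0.6" --pt "-83 153 -80 0 0 0 -0.6"

```text
clock: 12.68
eef_pos: [535.3, -159.6, 195.1]
ee_rot: [[1.0, 0.001, 0.001], [0.001, -1.0, -0.001], [0.001, 0.001, -1.0]]
wrist_force: [0.8, -0.5, -1.6]
width: 31.8
finger_force: 25.0
```

Emit:
send_rows --pt "-26 48 0 0 0 0 -0.6" --pt "-52 96 0 0 0 0 -0.6" --pt "-78 144 0 0 0 0 -0.6" --pt "-94 174 0 0 0 0 -0.6" --pt "-98 181 5 0 0 0 -0.6" --pt "-98 181 35 0 0 0 -0.6" --pt "-98 181 60 0 0 0 -0.6" --pt "-98 181 75 0 0 0 -0.6" --pt "-98 181 79 0 0 0 -0.6" --pt "-98 181 80 0 0 0 -0.6"

```text
clock: 13.92
eef_pos: [439.0, -338.9, 115.8]
ee_rot: [[1.0, 0.001, 0.001], [0.001, -1.0, 0.001], [0.001, -0.001, -1.0]]
wrist_force: [-1.5, 4.7, 7.5]
width: 31.5
finger_force: 25.0
```

Emit:
send_rows --pt "0 0 0 0 0 0 0.2" --pt "0 0 0 0 0 0 0.2" --pt "0 0 0 0 0 0 0.2" --pt "0 0 -25 0 0 0 0.2" --pt "0 0 -65 0 0 0 0.5" --pt "0 0 -95 0 0 0 0.5" --pt "0 0 -95 0 0 0 0.5"

```text
clock: 14.8
eef_pos: [439.3, -340.8, 212.1]
ee_rot: [[1.0, -0.0, 0.004], [-0.0, -1.0, -0.004], [0.004, 0.004, -1.0]]
wrist_force: [0.3, 0.9, -0.3]
width: 70.2
finger_force: 0.0
```

```bash
python3 - <<'E'
from plant import *
from h import *
print(get_state()["eef_pos"])
for n in("top","side"):
    c=capture(n);W=cloud(c);H=hsv(c)
    for k in("red","blue","yellow"):
        P=sel(W,cmask(H,k),(120,145),(380,720),(-450,-200));print(n,k,len(P),circ(P) if len(P) else 0,P.mean(0))
        P=sel(W,cmask(H,k),(-6,9),(550,660),(-175,40));print("pad",len(P),circ(P))
    P=sel(W,cmask(H,"orange"),(26,40),(600,720),(-130,0));print("mag",len(P),rect(P))
    wh=(H[...,1]<60)&(H[...,2]>150)
    P=sel(W,wh,(2,14),(425,550),(290,395));print("chalk",len(P),rect(P),P.mean(0).round(1))
    P=sel(W,wh,(28,38),(400,650),(220,480));print("tubes",len(P),rect(P))
    cv2.imwrite(f"pics/{n}3.png",c["img"][:,:,::-1] if n=="side" else cv2.resize(c["img"][170:280,70:180,::-1],(600,600)))
E
```

```text
[ 439.25043939 -340.80004445  212.13087411]
top red 203 (array([ 588., -326.]), 16.1) [ 587.21027927 -324.48361749  134.14374657]
pad 439 (array([ 635.9, -125.3]), 31.7)
top blue 180 (array([ 512.9, -332.9]), 16.3) [ 513.50554004 -332.38271023  135.68126588]
pad 468 (array([589.6, -71.4]), 31.3)
top yellow 2 (array([ 443.7, -324.3]), 1.7) [ 443.68565815 -324.2878242   129.88999272]
pad 468 (array([619.1,  -6.1]), 32.0)
mag 283 (array([659.4, -45.6]), array([78.2, 66.9]), 8.4)
chalk 254 (array([488.2, 345.8]), array([89.2, 64.2]), 5.6) [486.9 345.5   8.8]
tubes 1136 (array([488.9, 344.9]), array([158.7, 160.9]), 6.2)
side red 321 (array([ 587.6, -328. ]), 16.0) [ 587.52700491 -330.25710497  134.63998509]
pad 521 (array([ 636.3, -125.2]), 32.8)
side blue 319 (array([ 513.6, -334.3]), 15.7) [ 513.55185186 -336.82248975  134.5560255 ]
pad 475 (array([588. , -72.6]), 31.8)
side yellow 0 0 [nan nan nan]
pad 379 (array([616.9,  -6.7]), 31.2)
mag 371 (array([673.2, -49.1]), array([117. ,  59.6]), 38.2)
chalk 235 (array([492.1, 345.6]), array([103.9,  72.3]), 4.2) [488.2 344.9   8.1]
tubes 616 (array([488.9, 342.6]), array([159.4, 166.4]), 5.9)<stdin>:7: RuntimeWarning: Mean of empty slice.
  ret = um.true_divide(
```

View pics/top3.png

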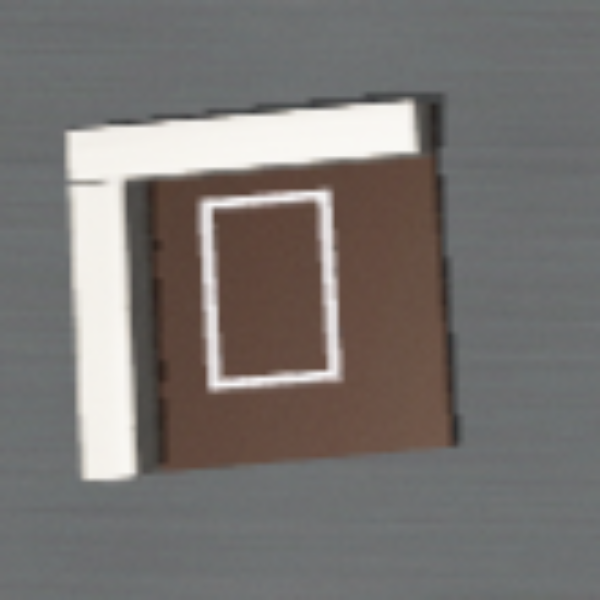

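View pics/side3.png

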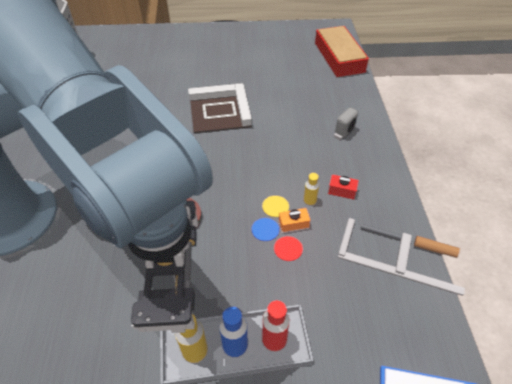

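The side view shows all three cans upright in the tray (190,338), (234,332), (276,326), and the magnet untouched at (295,220). The crop shows the outline centred on the plate, at (488,346) mm, yaw ≈6°. Going to the magnet.

Emit:
send_rows --pt "37 -47 0 0 0 -4 0.5" --pt "74 -94 0 0 0 -8 0.5" --pt "111 -141 0 0 0 -8 0.5" --pt "148 -188 0 0 0 -8 0.5" --pt "185 -235 0 0 0 -8 0.5" --pt "210 -268 0 0 0 -8 0.5" --pt "217 -277 40 0 0 -8 0.5" --pt "217 -277 90 0 0 -8 0.5" --pt "217 -277 90 0 0 -8 0.5"

```text
clock: 16.02
eef_pos: [650.5, -61.0, 112.2]
ee_rot: [[0.99, 0.139, -0.013], [0.14, -0.99, 0.003], [-0.012, -0.005, -1.0]]
wrist_force: [0.8, -0.5, 0.7]
width: 70.4
finger_force: 0.0
```

```bash
python3 - <<'E'
from plant import *
from h import *
s=get_state();print(s["eef_pos"],s["ee_rot"].round(3))
c=capture("wrist")
H=hsv(c);m=cmask(H,"orange",120,60).astype(np.uint8)
n,l,st,ce=cv2.connectedComponentsWithStats(m);i=1+np.argmax(st[1:,4]);print(st[i])
v,u=np.nonzero(l==i)
cv2.imwrite("pics/w4.png",c["img"][:,:,::-1])
r=np.hypot(u-c["cx"],v-c["cy"]);th=r/c["fx"];f=np.tan(th)/np.maximum(r,1e-6)*c["z_map"][v,u]
P=np.stack([(u-c["cx"])*f,(v-c["cy"])*f,c["z_map"][v,u]],1)
T=P@c["mount"][:3,:3].T+c["mount"][:3,3]
Wd=T@s["ee_rot"].T+s["eef_pos"]
P=Wd[(Wd[:,2]>28)&(Wd[:,2]<40)];print(len(P),rect(P),P.mean(0))
E
```

```text
[650.50754472 -61.03336571 112.22766009] [[ 0.99   0.139 -0.013]
 [ 0.14  -0.99   0.003]
 [-0.012 -0.005 -1.   ]]
[ 233  154   43   74 2407]
2135 (array([656.3, -61.3]), array([62.4, 36.1]), 8.1) [659.2365043  -61.01945134  33.20872655]
```

View pics/w4.png

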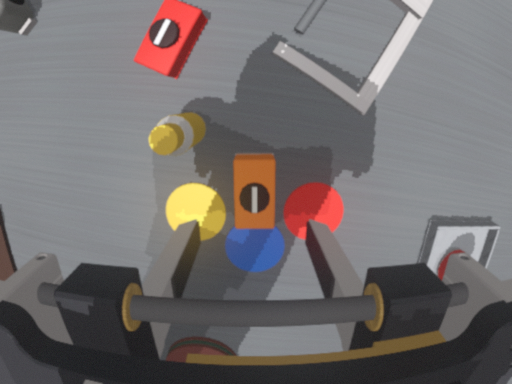

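The wrist view shows the orange magnet at (254,192) lined up between the open fingers, measured at (656,-61), yaw 8°. Descending and gripping.

Emit:
send_rows --pt "0 0 30 0 0 0 0.5" --pt "0 0 65 0 0 0 0.5" --pt "0 0 92 0 0 0 0.5" --pt "0 0 102 0 0 0 0.5" --pt "0 0 102 0 0 0 0.5" --pt "0 0 102 0 0 0 -0.6" --pt "0 0 102 0 0 0 -0.6" --pt "0 0 102 0 0 0 -0.6" --pt "0 0 102 0 0 0 -0.6" --force 45

```text
clock: 17.2
eef_pos: [655.3, -62.1, 17.8]
ee_rot: [[0.99, 0.139, 0.0], [0.139, -0.99, 0.001], [0.0, -0.001, -1.0]]
wrist_force: [-0.1, 1.6, 1.5]
width: 35.7
finger_force: 45.0
```

Emit:
send_rows --pt "0 0 -10 0 0 0 -0.6" --pt "0 0 -40 0 0 0 -0.6" --pt "0 0 -80 0 0 0 -0.6" --pt "-5 -20 -90 0 0 0 -0.6" --pt "-15 -60 -90 0 0 0 -0.6" --pt "-27 -107 -90 0 0 0 -0.6" --pt "-39 -154 -90 0 0 1 -0.6" --pt "-51 -201 -90 0 0 2 -0.6" --pt "-63 -248 -90 0 0 2 -0.6" --pt "-75 -295 -90 0 0 2 -0.6"

```text
clock: 18.45
eef_pos: [536.9, 221.2, 105.8]
ee_rot: [[0.994, 0.105, -0.003], [0.105, -0.994, -0.0], [-0.003, -0.0, -1.0]]
wrist_force: [0.5, 1.1, -3.4]
width: 35.6
finger_force: 45.0
```

Emit:
send_rows --pt "-13 -45 0 0 0 0 -0.6" --pt "-26 -90 0 0 0 0 -0.6" --pt "-36 -122 0 0 0 0 -0.6" --pt "-38 -131 0 0 0 0 -0.6" --pt "-38 -131 20 0 0 0 -0.6" --pt "-38 -131 50 0 0 0 -0.6" --pt "-38 -131 70 0 0 0 -0.6" --pt "-38 -131 78 0 0 0 -0.6" --pt "-38 -131 78 0 0 0 -0.6"

```text
clock: 19.58
eef_pos: [488.3, 345.0, 28.9]
ee_rot: [[0.995, 0.104, -0.001], [0.104, -0.995, -0.0], [-0.001, 0.0, -1.0]]
wrist_force: [-0.4, 0.2, -3.5]
width: 36.1
finger_force: 45.0
```

```bash
cat > wp.py <<'E'
from plant import *
from h import *
def wcloud():
    s=get_state(); c=capture("wrist"); v,u=np.mgrid[0:384,0:512]
    r=np.hypot(u-c["cx"],v-c["cy"]);f=np.tan(r/c["fx"])/np.maximum(r,1e-6)*c["z_map"]
    P=np.stack([(u-c["cx"])*f,(v-c["cy"])*f,c["z_map"]],-1)
    T=P@c["mount"][:3,:3].T+c["mount"][:3,3]
    return s,c,T@s["ee_rot"].T+s["eef_pos"],hsv(c)
E
python3 - <<'E'
from wp import *
s,c,W,H=wcloud();print(s["eef_pos"])
wh=(H[...,1]<60)&(H[...,2]>150)
P=sel(W,wh,(2,15),(425,550),(290,395));print("chalk",len(P),rect(P) if len(P)>5 else 0)
P=sel(W,cmask(H,"orange",120,60),(-10,80),(400,570),(260,420));print("mag",len(P),rect(P) if len(P)>5 else 0,P[:,2].min(),P[:,2].max())
cv2.imwrite("pics/w5.png",c["img"][:,:,::-1])
E
```

```text
[488.32035694 345.020706    28.85781403]
chalk 1142 (array([487.6, 345.6]), array([89.5, 60.3]), 6.0)
mag 5325 (array([475. , 343.4]), array([93.1, 45.7]), 5.9) 5.981184988336501 55.03918761705313
```

View pics/w5.png

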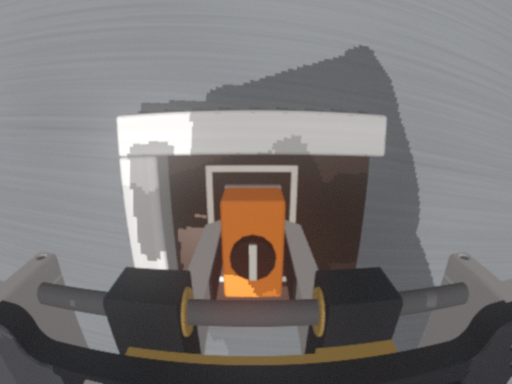

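The magnet hangs over the outline, its top at (252,240) and the outline's far edge at row 168. It is centred to about 1 mm and parallel, 3 mm above the plate. Lowering and releasing.

Emit:
send_rows --pt "0 0 1.5 0 0 0 -0.6" --pt "0 0 3 0 0 0 -0.6" --pt "0 0 4 0 0 0 -0.6" --pt "0 0 4 0 0 0 -0.6" --pt "0 0 4 0 0 0 0.2" --pt "0 0 4 0 0 0 0.2" --pt "0 0 4 0 0 0 0.2" --pt "0 0 -20 0 0 0 0.2" --pt "0 0 -70 0 0 0 0.2" --pt "0 0 -130 0 0 0 0.2" --force 25

```text
clock: 20.88
eef_pos: [487.5, 345.1, 159.8]
ee_rot: [[0.995, 0.104, -0.002], [0.104, -0.995, -0.001], [-0.002, 0.001, -1.0]]
wrist_force: [-0.5, 0.9, 0.1]
width: 56.3
finger_force: 0.0
```

```bash
python3 - <<'E'
from wp import *
s,c,W,H=wcloud();print(s["eef_pos"])
wh=(H[...,1]<60)&(H[...,2]>150)
P=sel(W,wh,(2,15),(425,550),(290,395));print("chalk",len(P),rect(P) if len(P)>5 else 0)
P=sel(W,cmask(H,"orange",120,60),(34,52),(400,570),(260,420));print("mag",len(P),rect(P) if len(P)>5 else 0,P[:,2].min(),P[:,2].max(),P[:,2].mean())
c=capture("top");W=cloud(c);H=hsv(c)
for k in("red","blue","yellow"):
    P=sel(W,cmask(H,k),(120,145),(380,720),(-450,-200));print(k,len(P),circ(P) if len(P) else 0)
    P=sel(W,cmask(H,k),(-6,9),(550,660),(-175,40));print("pad",len(P),circ(P))
E
```

```text
[487.52028991 345.07612343 159.82174081]
chalk 1397 (array([484.4, 354.5]), array([93.8, 79.6]), 7.3)
mag 1674 (array([489.2, 345.6]), array([62.9, 36.1]), 6.1) 35.7964291678458 51.89784035322913 41.26694783966399
red 202 (array([ 587.9, -326.2]), 15.8)
pad 442 (array([ 635.8, -125.2]), 31.6)
blue 196 (array([ 513.7, -332.8]), 16.0)
pad 469 (array([589.9, -71.2]), 31.6)
yellow 179 (array([ 438. , -338.1]), 16.2)
pad 471 (array([618.5,  -5.9]), 32.0)
```

The magnet lies at (489.2,345.6), yaw 6°, top at 41 mm (flat on the plate), and the cans are still in the tray. Now back to the yellow can.

Emit:
send_rows --pt "-11 60 -40 0 0 3 0.2" --pt "-22 121 -50 0 0 6 0.2" --pt "-33 182 -50 0 0 6 0.2" --pt "-44 243 -50 0 0 6 0.2" --pt "-55 304 -50 0 0 6 0.2" --pt "-66 365 -50 0 0 6 0.2" --pt "-77 426 -50 0 0 6 0.2" --pt "-88 487 -50 0 0 6 0.2" --pt "-99 548 -50 0 0 6 0.2" --pt "-110 609 -50 0 0 6 0.2"

```text
clock: 22.22
eef_pos: [442.4, -268.0, 209.1]
ee_rot: [[1.0, -0.0, 0.0], [-0.0, -1.0, 0.0], [0.0, -0.0, -1.0]]
wrist_force: [1.3, -0.4, -0.5]
width: 56.4
finger_force: 0.0
```

Emit:
send_rows --pt "-3 50 0 0 0 0 0.2" --pt "-4 66 0 0 0 0 0.2" --pt "-4 66 15 0 0 0 0.2" --pt "-4 66 55 0 0 0 0.2" --pt "-4 66 85 0 0 0 0.2" --pt "-4 66 94.5 0 0 0 0.2" --pt "-4 66 94.5 0 0 0 0.2"

```text
clock: 23.1
eef_pos: [439.1, -330.7, 114.5]
ee_rot: [[1.0, 0.001, -0.001], [0.001, -1.0, 0.001], [-0.001, -0.001, -1.0]]
wrist_force: [-0.3, -0.7, -0.2]
width: 56.7
finger_force: 0.0
```

The y is 7 mm short because the last travel hadn't finished. Correcting before closing.

Emit:
send_rows --pt "-0.5 7.5 0 0 0 0 0.2" --pt "-0.5 7.5 0 0 0 0 0.2" --pt "-0.5 7.5 0 0 0 0 0.2"

```text
clock: 23.48
eef_pos: [438.8, -340.0, 115.7]
ee_rot: [[1.0, -0.0, 0.001], [-0.0, -1.0, -0.001], [0.001, 0.001, -1.0]]
wrist_force: [0.3, 0.4, -0.6]
width: 56.7
finger_force: 0.0
```

Emit:
send_rows --pt "0 0 0 0 0 0 -0.6" --pt "0 0 0 0 0 0 -0.6" --pt "0 0 0 0 0 0 -0.6" --pt "0 0 0 0 0 0 -0.6" --pt "0 0 -10 0 0 0 -0.6" --pt "0 0 -35 0 0 0 -0.6" --pt "0 0 -70 0 0 0 -0.6" --pt "20 -37 -80 0 0 0 -0.6" --pt "44 -81 -80 0 0 0 -0.6" --pt "68 -125 -80 0 0 0 -0.6"

```text
clock: 24.72
eef_pos: [507.1, -213.5, 195.8]
ee_rot: [[1.0, -0.001, 0.001], [-0.001, -1.0, -0.001], [0.001, 0.001, -1.0]]
wrist_force: [-0.2, 0.4, -1.1]
width: 31.5
finger_force: 30.6
```

Emit:
send_rows --pt "24 -44 0 0 0 0 -0.6" --pt "48 -88 0 0 0 0 -0.6" --pt "72 -132 0 0 0 0 -0.6" --pt "96 -176 0 0 0 0 -0.6" --pt "109 -200 0 0 0 0 -0.6" --pt "112 -206 0 0 0 0 -0.6" --pt "112 -206 30 0 0 0 -0.6" --pt "112 -206 55 0 0 0 -0.6" --pt "112 -206 66 0 0 0 -0.6" --pt "112 -206 66 0 0 0 -0.6"

```text
clock: 25.98
eef_pos: [618.0, -9.1, 128.6]
ee_rot: [[1.0, -0.001, -0.001], [-0.001, -1.0, 0.0], [-0.001, -0.0, -1.0]]
wrist_force: [0.0, 1.0, -1.6]
width: 31.4
finger_force: 30.6
```

Emit:
send_rows --pt "1 -2.5 0 0 0 0 -0.6" --pt "1 -2.5 8 0 0 0 -0.6" --pt "1 -2.5 12 0 0 0 -0.6" --pt "1 -2.5 14 0 0 0 -0.6" --pt "1 -2.5 14.5 0 0 0 -0.6" --pt "1 -2.5 14.5 0 0 0 -0.6"

```text
clock: 26.72
eef_pos: [619.6, -6.1, 114.6]
ee_rot: [[1.0, -0.0, 0.0], [-0.0, -1.0, -0.0], [0.0, 0.0, -1.0]]
wrist_force: [-0.2, -0.4, -1.0]
width: 31.7
finger_force: 30.6
```

Emit:
send_rows --pt "0 0 1 0 0 0 -0.6" --pt "0 0 1 0 0 0 -0.6" --pt "0 0 1 0 0 0 0.2" --pt "0 0 1 0 0 0 0.2" --pt "0 0 1 0 0 0 0.2" --pt "0 0 -25 0 0 0 0.2" --pt "0 0 -65 0 0 0 0.2" --pt "-10 30 -95 0 0 0 0.2" --pt "-26 80 -95 0 0 0 0.2" --pt "-42 130 -95 0 0 0 0.2"

```text
clock: 27.98
eef_pos: [577.3, -137.2, 210.1]
ee_rot: [[1.0, 0.001, 0.001], [0.001, -1.0, -0.001], [0.001, 0.001, -1.0]]
wrist_force: [0.5, -0.7, -0.1]
width: 56.5
finger_force: 0.0
```

Emit:
send_rows --pt "-16 50 0 0 0 0 0.2" --pt "-32 100 0 0 0 0 0.2" --pt "-48 150 0 0 0 0 0.2" --pt "-61 188 0 0 0 0 0.2" --pt "-64 197 0 0 0 0 0.2" --pt "-64 197 0 0 0 0 0.2"

```text
clock: 28.72
eef_pos: [513.5, -332.8, 209.3]
ee_rot: [[1.0, -0.001, -0.0], [-0.001, -1.0, 0.001], [-0.0, -0.001, -1.0]]
wrist_force: [-0.6, 0.8, 0.1]
width: 56.5
finger_force: 0.0
```

```bash
cat > chk.py <<'E'
from plant import *
from h import *
print(get_state()["eef_pos"])
c=capture("top");W=cloud(c);H=hsv(c)
for k in("red","blue","yellow"):
  for n,R in dict(tray=((380,720),(-450,-200)),home=((550,660),(-175,40))).items():
    P=sel(W,cmask(H,k),(122,145),*R)
    if len(P)>20: print(k,n,len(P),circ(P))
P=sel(W,cmask(H,"orange"),(36,48),(400,570),(260,420));print("mag",len(P),rect(P))
E
python3 chk.py
```

```text
[ 513.51709317 -332.79081687  209.25748237]
red tray 193 (array([ 587.8, -326.1]), 15.9)
yellow home 157 (array([620. ,  -5.5]), 15.6)
mag 309 (array([488.7, 344.2]), array([63.5, 37.6]), 6.1)
```

Yellow stands 1 mm from its pad centre. Blue next: descend, grip, lift.

Emit:
send_rows --pt "0 0 40 0 0 0 0.2" --pt "0 0 80 0 0 0 0.2" --pt "0 0 93 0 0 0 0.2" --pt "0 0 93 0 0 0 0.2" --pt "0 0 93 0 0 0 -0.6" --pt "0 0 93 0 0 0 -0.6" --pt "0 0 93 0 0 0 -0.6" --pt "0 0 93 0 0 0 -0.6" --pt "0 0 80 0 0 0 -0.6" --pt "0 0 50 0 0 0 -0.6"

```text
clock: 30.02
eef_pos: [512.4, -332.1, 158.3]
ee_rot: [[1.0, -0.0, -0.003], [-0.0, -1.0, 0.003], [-0.003, -0.003, -1.0]]
wrist_force: [0.5, -0.6, 0.1]
width: 31.4
finger_force: 25.0
```

Emit:
send_rows --pt "0 0 -30 0 0 0 -0.6" --pt "7 -25 -30 0 0 0 -0.6" --pt "20 -70 -30 0 0 0 -0.6" --pt "34 -116 -30 0 0 0 -0.6" --pt "48 -164 -30 0 0 0 -0.6" --pt "62 -212 -30 0 0 0 -0.6" --pt "73 -250 -30 0 0 0 -0.6" --pt "76 -261 -30 0 0 0 -0.6" --pt "76 -261 -20 0 0 0 -0.6" --pt "76 -261 10 0 0 0 -0.6"

```text
clock: 31.28
eef_pos: [590.5, -73.8, 150.3]
ee_rot: [[1.0, -0.001, 0.003], [-0.001, -1.0, -0.002], [0.003, 0.002, -1.0]]
wrist_force: [1.4, -0.1, -1.3]
width: 31.3
finger_force: 25.0
```

Emit:
send_rows --pt "0 0 15 0 0 0 -0.6" --pt "0 0 20 0 0 0 -0.6" --pt "0 0 20 0 0 0 -0.6"

```text
clock: 31.65
eef_pos: [589.6, -72.6, 129.6]
ee_rot: [[1.0, -0.001, 0.0], [-0.001, -1.0, -0.0], [0.0, 0.0, -1.0]]
wrist_force: [-0.4, -0.6, -0.8]
width: 31.5
finger_force: 25.0
```

Emit:
send_rows --pt "0 -1 8 0 0 0 -0.6" --pt "0 -1 12 0 0 0 -0.6" --pt "0 -1 14 0 0 0 -0.6" --pt "0 -1 15 0 0 0 -0.6" --pt "0 -1 15 0 0 0 -0.6"

```text
clock: 32.28
eef_pos: [590.4, -71.0, 116.7]
ee_rot: [[1.0, 0.0, 0.001], [0.0, -1.0, -0.0], [0.001, 0.0, -1.0]]
wrist_force: [-2.4, 2.2, 8.0]
width: 31.7
finger_force: 25.0
```

Emit:
send_rows --pt "0 0 0 0 0 0 0.2" --pt "0 0 0 0 0 0 0.2" --pt "0 0 0 0 0 0 0.2" --pt "0 0 -25 0 0 0 0.2" --pt "0 0 -65 0 0 0 0.2" --pt "0 30 -95 0 0 0 0.2" --pt "0 85 -95 0 0 0 0.2" --pt "-1 140 -95 0 0 0 0.2" --pt "-2 195 -95 0 0 0 0.2" --pt "-2 245 -95 0 0 0 0.2"

```text
clock: 33.52
eef_pos: [587.2, -318.0, 209.2]
ee_rot: [[1.0, -0.001, -0.0], [-0.001, -1.0, 0.0], [-0.0, -0.0, -1.0]]
wrist_force: [1.0, -0.0, -0.7]
width: 56.6
finger_force: 0.0
```

Emit:
send_rows --pt "0 10 0 0 0 0 0.2" --pt "0 10 0 0 0 0 0.2" --pt "0 10 0 0 0 0 0.2"

```text
clock: 33.9
eef_pos: [587.8, -324.4, 209.3]
ee_rot: [[1.0, 0.002, -0.0], [0.002, -1.0, 0.001], [-0.0, -0.001, -1.0]]
wrist_force: [0.4, -0.3, -0.3]
width: 56.2
finger_force: 0.0
```

```bash
python3 chk.py
```

```text
[ 587.76798516 -324.44272174  209.332748  ]
blue home 163 (array([589.1, -70.9]), 15.7)
yellow home 158 (array([619.8,  -6. ]), 15.4)
mag 291 (array([488.8, 344.2]), array([63.6, 36.4]), 5.7)
```

Emit:
send_rows --pt "0 1.5 40 0 0 0 0.2" --pt "0 1.5 80 0 0 0 0.2" --pt "0 1.5 93 0 0 0 0.2" --pt "0 1.5 93 0 0 0 0.2" --pt "0 1.5 93 0 0 0 -0.6" --pt "0 1.5 93 0 0 0 -0.6" --pt "0 1.5 93 0 0 0 -0.6" --pt "0 1.5 93 0 0 0 -0.6" --pt "0 1.5 80 0 0 0 -0.6" --pt "0 1.5 50 0 0 0 -0.6"

```text
clock: 35.2
eef_pos: [586.2, -326.7, 158.0]
ee_rot: [[1.0, -0.0, -0.004], [-0.0, -1.0, 0.003], [-0.004, -0.003, -1.0]]
wrist_force: [0.1, -0.3, -1.6]
width: 31.4
finger_force: 24.9
```

Emit:
send_rows --pt "0 0 -30 0 0 0 -0.6" --pt "6 -25 -30 0 0 0 -0.6" --pt "17 -70 -30 0 0 0 -0.6" --pt "28 -116 -30 0 0 0 -0.6" --pt "39 -162 -30 0 0 0 -0.6" --pt "46 -192 -30 0 0 0 -0.6" --pt "48 -201 -30 0 0 0 -0.6" --pt "48 -201 -10 0 0 0 -0.6" --pt "48 -201 20 0 0 0 -0.6" --pt "48 -201 30 0 0 0 -0.6"

```text
clock: 36.45
eef_pos: [633.1, -126.9, 125.3]
ee_rot: [[1.0, -0.002, -0.006], [-0.002, -1.0, 0.002], [-0.006, -0.002, -1.0]]
wrist_force: [-0.3, -0.8, -2.2]
width: 31.7
finger_force: 24.9
```

Emit:
send_rows --pt "0 0 0 0 0 0 -0.6" --pt "0 0 0 0 0 0 -0.6"

```text
clock: 36.7
eef_pos: [636.1, -127.2, 130.5]
ee_rot: [[1.0, -0.001, 0.002], [-0.001, -1.0, -0.001], [0.002, 0.001, -1.0]]
wrist_force: [0.3, -0.3, -1.5]
width: 31.5
finger_force: 24.9
```

Emit:
send_rows --pt "0 -1.5 8 0 0 0 -0.6" --pt "0 -1.5 12 0 0 0 -0.6" --pt "0 -1.5 14 0 0 0 -0.6" --pt "0 -1.5 15 0 0 0 -0.6" --pt "0 -1.5 15 0 0 0 -0.6"

```text
clock: 37.33
eef_pos: [636.3, -124.8, 116.7]
ee_rot: [[1.0, 0.0, 0.001], [0.0, -1.0, 0.0], [0.001, -0.0, -1.0]]
wrist_force: [-2.5, 3.2, 7.4]
width: 31.6
finger_force: 25.0
```

Touching down. Release, rise and withdraw.

Emit:
send_rows --pt "0 0 0 0 0 0 0.2" --pt "0 0 0 0 0 0 0.2" --pt "0 0 0 0 0 0 0.2" --pt "0 0 -25 0 0 0 0.2" --pt "0 0 -65 0 0 0 0.2" --pt "0 30 -100 0 0 0 0.2" --pt "-20 85 -100 0 0 0 0.2" --pt "-50 135 -100 0 0 0 0.2" --pt "-80 180 -100 0 0 0 0.2" --pt "-80 180 -100 0 0 0 0.2"

```text
clock: 38.58
eef_pos: [553.7, -307.8, 214.2]
ee_rot: [[1.0, -0.005, -0.0], [-0.005, -1.0, -0.0], [-0.0, 0.0, -1.0]]
wrist_force: [0.2, 0.8, 0.6]
width: 56.4
finger_force: 0.0
```

Emit:
send_rows --pt "0 0 0 0 0 0 0.2" --pt "0 0 0 0 0 0 0.2" --pt "0 0 0 0 0 0 0.2"

```text
clock: 38.95
eef_pos: [556.2, -303.9, 214.4]
ee_rot: [[1.0, 0.002, -0.0], [0.002, -1.0, 0.0], [-0.0, -0.0, -1.0]]
wrist_force: [-0.5, -0.2, -0.5]
width: 56.3
finger_force: 0.0
```

```bash
python3 chk.py; python3 - <<'E'
from plant import *
import cv2
from h import *
c=capture("top");W=cloud(c)
P=sel(W,np.ones((384,512),bool),(12,25),(330,470),(-50,120));print("discs",len(P),circ(P))
cv2.imwrite("pics/side6.png",capture("side")["img"][:,:,::-1])
E
```

```text
[ 556.1591346  -303.94061218  214.37490209]
red home 166 (array([ 635. , -124.1]), 15.6)
blue home 162 (array([588.9, -71.1]), 15.7)
yellow home 158 (array([620.4,  -6.2]), 15.6)
mag 295 (array([488.7, 343.9]), array([63.5, 36.9]), 6.0)
discs 993 (array([395. , -27.4]), 49.8)
```

View pics/side6.png

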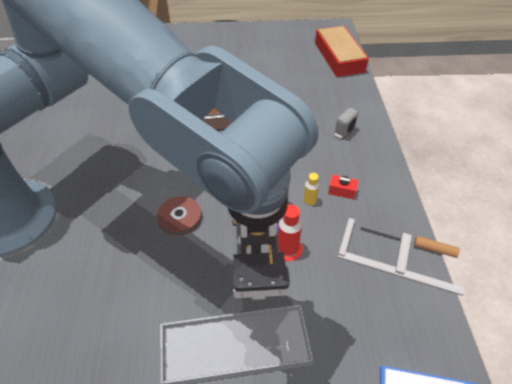

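The side view shows the tray empty (235,345), the red can upright at (290,235), and the discs in place (180,215). The top camera puts every can within 2 mm of its pad centre and the magnet within 2 mm of the outline's. Handing in.

```bash
python3 -c "
from plant import sign_off
print(sign_off())"
```

```text
the job is handed in; nothing more can be done
None
```

The job is handed in, with no verdict returned: in the last camera check the magnet lay flat inside the chalk outline and each can stood on its own pad, all within about 2 mm of centre, and the discs had not moved.

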